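# Lay out the burnishing kit from the tool crate, in order

## Task

Lay the finishing kit out in order of use: first take the cedar stick that lies across the tools in the crate and lay it in the cradle with one brass stud, then pick the copper-bladed spatula out of the crate and lay it in the cradle with two studs, its blade pointing out over the studs. Set each down gently rather than dropping it, down in the notches of both rests with the stick or the spatula's handle centred on the two rests. Keep the other three tools in the crate, and leave the scraper in the third cradle and the drying bowl undisturbed.

Things in the scene. Friction and masses are not known exactly. Their poses are not given: they have to be found in the camera images.
- stick_mid (a point): Centre of the cedar stick: a loose square bar of bright orange-red cedar, 170 mm long, 16 x 16 mm in section, with a narrow red band near each end, about 50 g, alike both ways round. It starts lying level in the crate, crosswise on top of the tool handles (its underside 18 mm above the crate's inner floor). x runs along the stick, z up at the start
- stick: The same cedar stick; origin at the middle of its underside, x along it
- copper_mid (a point): Centre of the handle of the copper spatula (9 mm above the underside): x runs along the tool towards the blade, z up at the start. It starts lying flat on the crate's floor, handle among the others, often partly under the cedar stick; its centre of mass is about 10 mm from this point towards the blade
- copper: Copper spatula, about 80 g: dark walnut handle and a flat copper-coloured blade (46 x 24 x 3 mm, thin way vertical, at mid-height of the handle); its handle a square bar 110 mm long, 18 mm wide, 18 mm high. Origin: middle of the handle's underside; x runs along the tool towards its working end, z up
- copper_tip (a point): End of the copper blade, 105 mm from the handle's middle
- cradle1_seat (a point): Cradle one: point midway between its two rests, level with the notch bottoms (34 mm above the table); x points along the notches towards the studs, which are 83 mm from here; z up
- cradle1: Cradle one, fixed: dark walnut board 160 x 64 x 8 mm (all sizes in mm) with two red-brown cedar rests, each 14 thick, centres 70 apart along x (56 clear between). Notches open upwards: flat bottom 34 above the table, 23 wide there, cheeks leaning out to 39 wide at 52 high. 1 brass stud (12 diameter) in a row on the board's +x end. Origin on the table under the middle of the two rests
- cradle2_seat (a point): Cradle two: point midway between its two rests, level with the notch bottoms (34 mm above the table); x points along the notches towards the studs, which are 83 mm from here; z up
- cradle2: Cradle two, fixed: dark walnut board 160 x 64 x 8 mm (all sizes in mm) with two red-brown cedar rests, each 14 thick, centres 70 apart along x (56 clear between). Notches open upwards: flat bottom 34 above the table, 23 wide there, cheeks leaning out to 39 wide at 52 high. 2 brass studs (12 diameter) in a row on the board's +x end. Origin on the table under the middle of the two rests
- cradle3_seat (a point): Cradle three: point midway between its two rests, level with the notch bottoms (34 mm above the table); x points along the notches towards the studs, which are 83 mm from here; z up
- cradle3: Cradle three, fixed: dark walnut board 160 x 64 x 8 mm (all sizes in mm) with two red-brown cedar rests, each 14 thick, centres 70 apart along x (56 clear between). Notches open upwards: flat bottom 34 above the table, 23 wide there, cheeks leaning out to 39 wide at 52 high. 3 brass studs (12 diameter) in a row on the board's +x end. Origin on the table under the middle of the two rests
- crate: Open plywood crate, fixed: outside 270 (x) x 240 (y) x 45 mm high, walls and floor 6 mm thick; origin under its centre. Four tools lie on its floor side by side, about 56 mm apart, all roughly along the crate's y with working ends to +y, in any order
- steel: Steel spatula in the crate: same shape and walnut handle as the copper one, but a grey steel blade; its handle a square bar 110 mm long, 18 mm wide, 18 mm high. Origin: middle of the handle's underside; x runs along the tool towards its working end, z up
- brush: Brush in the crate: black handle, pale bristles; its handle a square bar 110 mm long, 18 mm wide, 18 mm high. Origin: middle of the handle's underside; x runs along the tool towards its working end, z up
- burnisher: Burnisher in the crate: pale boxwood handle, brass stem, white ball tip; its handle a square bar 110 mm long, 18 mm wide, 18 mm high. Origin: middle of the handle's underside; x runs along the tool towards its working end, z up
- scraper: Pale boxwood scraper with a stubby blade ending 72 mm from its origin, that already lies in cradle three; its handle a square bar 110 mm long, 18 mm wide, 18 mm high. Origin: middle of the handle's underside; x runs along the tool towards its working end, z up
- bowl: Glossy chestnut-brown Go bowl, 140 mm across, 90 mm high, standing free on a dark walnut turntable (220 mm across, top 32 mm above the table) beyond the cradles; origin under its centre
Mind the look-alikes: they are no part of the job. Leave any blue or pink look-alike of the copper alone.

How it is judged:
On the way, in this order (a step that is already met when the one before it is completed fails the run):
1. the cedar stick lies released in both notches of cradle one, while the copper spatula is still in the crate (x of stick_mid in the frame of cradle1_seat between -0.03 and 0.03 m and y of stick_mid in the frame of cradle1_seat between -0.009 and 0.009 m and z of stick_mid in the frame of cradle1_seat between 0.003 and 0.012 m and angle between the x axis of stick and the x axis of cradle1_seat, either way round below 0.12 rad and contact force between the fingers and stick below 0.1 N and linear speed of stick below 0.03 m/s and x of copper_mid in the frame of crate between -0.135 and 0.135 m and y of copper_mid in the frame of crate between -0.12 and 0.12 m), for 0.2 s.
2. the copper spatula lies released in both notches of cradle two, blade to the studs (x of copper_mid in the frame of cradle2_seat between -0.022 and 0.022 m and y of copper_mid in the frame of cradle2_seat between -0.009 and 0.009 m and z of copper_mid in the frame of cradle2_seat between 0.004 and 0.013 m and angle between the x axis of copper and the x axis of cradle2_seat, either way round below 0.12 rad and contact force between the fingers and copper below 0.1 N and linear speed of copper below 0.03 m/s and x of copper_tip in the frame of cradle2_seat above 0.06 m), for 0.2 s.
At the end, for the whole second after the job is handed in: Stick in cradle one, copper spatula in cradle two with its blade at the stud end: both released, at rest, centred within 30 mm (stick) or 22 mm (handle) lengthwise, 9 mm sideways, at seated height -5/+4 mm, within 0.12 rad of the notch line. The other three tools are in the crate (all of step 2 and x of stick_mid in the frame of cradle1_seat between -0.03 and 0.03 m and y of stick_mid in the frame of cradle1_seat between -0.009 and 0.009 m and z of stick_mid in the frame of cradle1_seat between 0.003 and 0.012 m and angle between the x axis of stick and the x axis of cradle1_seat, either way round below 0.12 rad and contact force between the fingers and stick below 0.1 N and linear speed of stick below 0.03 m/s and x of steel in the frame of crate between -0.135 and 0.135 m and y of steel in the frame of crate between -0.12 and 0.12 m and z of each of steel, brush, burnisher in the frame of crate below 0.05 m and x of brush in the frame of crate between -0.135 and 0.135 m and y of brush in the frame of crate between -0.12 and 0.12 m and x of burnisher in the frame of crate between -0.135 and 0.135 m and y of burnisher in the frame of crate between -0.12 and 0.12 m); the robot touches nothing.
It fails at once if the drying bowl is moved more than 15 mm or pushed with more than 2 N (distance of bowl from where it was at the start of the episode above 0.015 m or contact force between any of the arm, the fingers and bowl above 2 N).
It fails at once if the scraper in cradle three is moved more than 20 mm (distance of scraper from where it was at the start of the episode above 0.02 m).
It fails at once if the cedar stick is dropped onto its cradle (falling free faster than 0.5 m/s there) (horizontal distance between stick_mid and cradle1_seat below 0.08 m and z of stick_mid in the frame of cradle1_seat below 0.12 m and linear speed of stick above 0.5 m/s and contact force between the fingers and stick below 0.1 N).
It fails at once if the copper spatula is dropped onto its cradle (falling free faster than 0.5 m/s there) (horizontal distance between copper_mid and cradle2_seat below 0.08 m and z of copper_mid in the frame of cradle2_seat below 0.12 m and linear speed of copper above 0.5 m/s and contact force between the fingers and copper below 0.1 N).
It also fails if it takes over 64 s, if anything falls off the work surface, if the arm or the gripper's body presses on something with over 40 N, if the wrist force passes 120 N, or if a joint passes its speed limit or range.

## Robot

A 6-joint arm with a two-finger parallel gripper is mounted at the origin on the work surface. World frame = base frame: x ahead of the robot, y to its left, z up, the work surface at z = 0. Lengths are in m, angles in rad, forces in N, time in s.
With the tool pointing down it reaches from about 0.35 to 0.8 m from the base axis. Payload 7.3 kg.
Tool frame: the origin (TCP) lies between the finger pads; the fingertips stand 25 mm ahead of it and the grasp point (between the pads) lies 6 mm ahead of it (r.tip_extent is the distance from the TCP to the fingertips, in m); z points along the fingers, y is the line along which they close (so a half turn about z gives the same grasp; the last joint's range is limited). The gripper opens to 85 mm and grips with 20 to 120 N. Pads are 22 mm wide; open, the fingers measure 114 mm over their backs; the gripper's body (76 mm by 85 mm) begins 54 mm behind the grasp point. The pads swing forward as they close: fully open they stand 13 mm farther back than shut.
Start: joints at [-1.455, 0.342, 1.524, -0, 1.275, -0.146], TCP at [0.136, -0.507, 0.219] pointing down, gripper open.
Joint ranges: [-2.53, 2.53], [-0.77, 2.02], [0.04, 2.7], [-1, 4.14], [0.28, 2.66], [-3.11, 3.11]. Speed limits (rad/s): [2.57, 2.57, 3.14, 3.14, 3.14, 3.14].

## Interface

Orientations are given as a unit quaternion [x, y, z, w].
In Python, from workcell import r, command_gripper, optics gives the robot as it stands. The module is installed in compiled form; this text tells all that it offers. Calls block until the motion is done:
- r.reach(position, orientation): joint-space move of the TCP to a pose.
- r.move_straight(position, orientation=None, speed=0.15, max_force=None): straight line of the TCP; orientation=None keeps the orientation; speed is the mean speed in m/s. With max_force (N) it stops when the force on the tool has changed by that much, and returns True; else False.
- r.movej(angles): joint-space move.
- command_gripper(opening, force=None): finger opening in m; force is the grip in N (None keeps the last); returns when the fingers have stopped.
- r.hold(seconds).
- r.solve_ik(position, orientation): joint angles nearest the present ones, or None.
- r.read_state(): the state.
- optics.get_image(name): name is "side" or "top" or "wrist"; returns (picture, depth): 480x640x3 uint8, red, green, blue; 480x640 float32, m along the optical axis (not along the pixel's ray), 0 where there is no reading.
- optics.camera_model(name): a dict with "K" (3x3 intrinsics, pixels), "R" (3x3) and "t" (3): a world point X has camera coordinates R X + t; the wrist camera has in their place "tool_from_camera" (4x4, takes a point from camera to tool coordinates, whose origin is the TCP and whose axes are the flange's). Camera axes: x right, y down, z forward; pixel columns grow to the right and rows downward; lengths in m; the calibration is good to about 2 mm. A picture is of the moment at which its call begins: read the wrist's pose just before it. camera_model takes no time and is no camera call.
A pose or a line that the arm cannot do raises r.PlanningError and nothing moves.
- r.finish_job(): hands the job in; it is judged then, once.
The state is a dict: "time_s": time; "joint_positions": joint angles; "dq": joint speeds; "tau": joint torques, N m; "eef_pos": TCP position; "eef_rot": TCP orientation; "contact_force": force on the tool from outside, world axes, zero at the start; "torque": the same for the moment, N m; "grip_width": finger opening in m; "grip_force": force on a finger pad.
Only numpy, scipy, OpenCV 4.12 (cv2) and the standard library are available. Lean on these libraries where they do the work, as an engineer would, in place of code of your own. Each camera call takes 0.05 s, during which the arm holds its last target. There are 200 camera calls.

## Working session

There is one attempt and no reset: what is moved stays moved. The work goes in short steps, each a Python script; the robot and the scene stay as the last script left them, time stands still between calls to the robot, and variables do not carry over. Pictures are saved under pics/ and viewed, at most 10 in all, crops included, and the job is handed in when it is done.

```bash
mkdir -p pics; python3 - <<'E'
from workcell import r,optics
import cv2,numpy as np
for n in("top","side"):
    im,d=optics.get_image(n); np.savez(f"{n}0.npz",im=im,d=d)
    cv2.imwrite(f"pics/{n}0.png",im[:,:,::-1]); m=optics.camera_model(n); print(n,{k:np.round(v,3).tolist() for k,v in m.items()}, (d>0).mean())
print(optics.camera_model("wrist")); s=r.read_state(); print(s["eef_pos"],s["eef_rot"],s["time_s"],r.tip_extent)
E
```

```text
top {'K': [[531.689, 0.0, 323.42], [0.0, 531.689, 237.326], [0.0, 0.0, 1.0]], 'R': [[0.028, -1.0, 0.01], [-0.996, -0.029, -0.087], [0.087, -0.008, -0.996]], 't': [-0.12, 0.519, 1.256]} 0.9959928385416666
side {'K': [[491.983, 0.0, 323.001], [0.0, 491.983, 237.357], [0.0, 0.0, 1.0]], 'R': [[-0.965, -0.263, 0.012], [-0.193, 0.674, -0.714], [0.179, -0.691, -0.7]], 't': [0.454, 0.214, 0.96]} 0.9960546875
{'K': array([[373.67961512,   0.        , 319.58641901],
       [  0.        , 373.67961512, 243.14303   ],
       [  0.        ,   0.        ,   1.        ]]), 'tool_from_camera': array([[-9.21392234e-04, -9.55362730e-01, -2.95433927e-01,
         7.49615140e-02],
       [ 9.99999511e-01, -9.85998730e-04,  6.97098483e-05,
        -1.41785488e-04],
       [-3.57895667e-04, -2.95433718e-01,  9.55363172e-01,
        -1.55525962e-01],
       [ 0.00000000e+00,  0.00000000e+00,  0.00000000e+00,
         1.00000000e+00]])}
[ 0.1358778  -0.50673464  0.21799024] [ 9.91446356e-01  1.30512983e-01  1.94358861e-05 -6.95673071e-04] 0.1 0.025
```

View pics/top0.png

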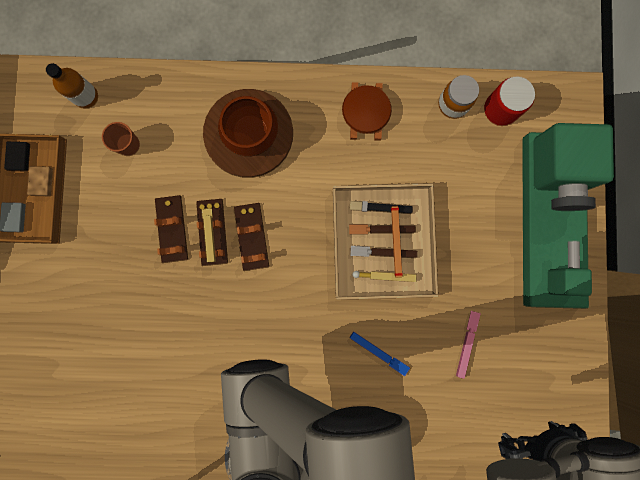

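View pics/side0.png

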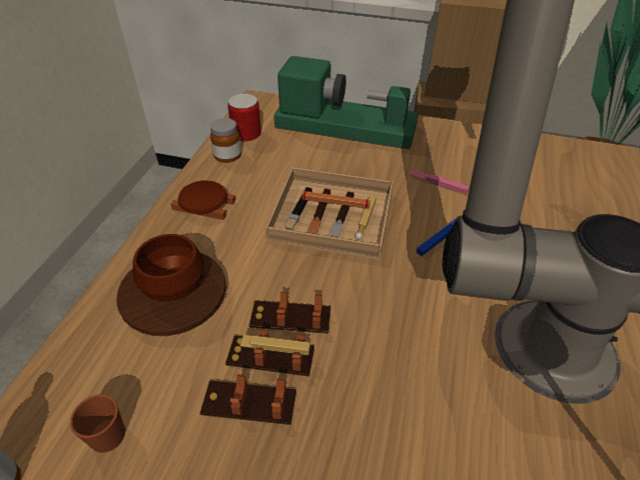

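The top view shows the stick at (397,241), the copper spatula's handle at (391,229) with its blade at (358,229), and the steel one at row 252. Cradle one is at (172,229), cradle three with the scraper at (211,232), and cradle two at (252,236), all with studs towards +x. I'll use these for rough positions, then look closer with the wrist camera.

```bash
cat > h.py <<'E'
from workcell import r,command_gripper,optics
import cv2,numpy as np
from scipy.spatial.transform import Rotation as Ro
def quat(yaw): # tool down, tool y (closing line) at world yaw+90deg
    x=np.array([np.cos(yaw),np.sin(yaw),0]); z=np.array([0,0,-1.]); return Ro.from_matrix(np.c_[x,np.cross(z,x),z]).as_quat()
def model(n,s=None):
    m=optics.camera_model(n)
    if n!="wrist": return m["K"],m["R"],m["t"]
    T=np.eye(4);T[:3,:3]=Ro.from_quat(s["eef_rot"]).as_matrix();T[:3,3]=s["eef_pos"]
    C=np.linalg.inv(T@m["tool_from_camera"]); return m["K"],C[:3,:3],C[:3,3]
def snap(n,tag):
    s=r.read_state(); im,d=optics.get_image(n); K,R,t=model(n,s)
    np.savez(tag+".npz",im=im,d=d,K=K,R=R,t=t); cv2.imwrite(f"pics/{tag}.png",im[:,:,::-1])
def ray(uv,c):
    K,R,t=c["K"],c["R"],c["t"]; return -R.T@t, R.T@np.linalg.inv(K)@[uv[0],uv[1],1]
def onplane(uv,c,z):
    o,v=ray(uv,c); return o+v*(z-o[2])/v[2]
def atdepth(uv,c):
    o,v=ray(uv,c); u=np.round(uv).astype(int); return o+v*np.median(c["d"][u[1]-1:u[1]+2,u[0]-1:u[0]+2])
def tri(uv1,c1,uv2,c2):
    A=np.zeros((3,3));b=np.zeros(3)
    for uv,c in((uv1,c1),(uv2,c2)):
        o,v=ray(uv,c);v=v/np.linalg.norm(v);P=np.eye(3)-np.outer(v,v);A+=P;b+=P@o
    return np.linalg.solve(A,b)
def proj(X,c):
    p=c["K"]@(c["R"]@X+c["t"]);return p[:2]/p[2]
E
python3 - <<'E'
from h import *
K,R,t=model("top"); c=dict(np.load("top0.npz"),K=K,R=R,t=t)
for n,uv in dict(stick=(397,241),copper=(391,229),blade=(358,229),steel=(391,252),c1a=(168,221),c1b=(173,251),c2a=(248,220),c2b=(257,251),c3=(211,232),crate=(385,241),floor=(375,241),table=(300,300)).items(): print(n,atdepth(np.array(uv),c).round(3))
for p,y in (((.62,-.12,.25),0),((.6,-.12,.25),np.pi),((.6,.23,.25),0),((.6,.23,.25),np.pi)):
  for dy in(0,np.pi/2,-np.pi/2):
    q=r.solve_ik(np.array(p),quat(y+dy)); print(p,round(y+dy,2),None if q is None else np.round(q,2))
E
```

```text
stick [ 0.517 -0.281  0.04 ]
copper [ 0.547 -0.268  0.022]
blade [ 0.546 -0.189  0.015]
steel [ 0.491 -0.269  0.025]
c1a [0.55  0.266 0.035]
c1b [0.479 0.251 0.033]
c2a [0.561 0.079 0.009]
c2b [0.486 0.055 0.007]
c3 [0.525 0.159 0.052]
crate [ 0.519 -0.256  0.007]
floor [ 0.518 -0.232  0.006]
table [ 0.37  -0.053 -0.   ]
(0.62, -0.12, 0.25) 0 [-0.31  0.53  1.15 -0.    1.47  1.26]
(0.62, -0.12, 0.25) 1.57 [-0.31  0.53  1.15 -0.    1.47 -0.31]
(0.62, -0.12, 0.25) -1.57 [-0.31  0.53  1.15 -0.    1.47  2.83]
(0.6, -0.12, 0.25) 3.14 [-0.32  0.49  1.21 -0.    1.44 -1.89]
(0.6, -0.12, 0.25) 4.71 [-0.32  0.49  1.21 -0.    1.44  2.82]
(0.6, -0.12, 0.25) 1.57 [-0.32  0.49  1.21 -0.    1.44 -0.32]
(0.6, 0.23, 0.25) 0 [ 0.25  0.55  1.11 -0.    1.49  1.82]
(0.6, 0.23, 0.25) 1.57 [ 0.25  0.55  1.11 -0.    1.49  0.25]
(0.6, 0.23, 0.25) -1.57 [ 0.25  0.55  1.11 -0.    1.49 -2.89]
(0.6, 0.23, 0.25) 3.14 [ 0.25  0.55  1.11 -0.    1.49 -1.32]
(0.6, 0.23, 0.25) 4.71 [ 0.25  0.55  1.11 -0.    1.49 -2.89]
(0.6, 0.23, 0.25) 1.57 [ 0.25  0.55  1.11 -0.    1.49  0.25]
```

```bash
python3 - <<'E'
from h import *
for tag,p in dict(ka=(.58,-.31,.22),kb=(.58,-.22,.22),ra=(.57,.11,.22),rb=(.57,.21,.22)).items():
    (r.reach if tag in("ka","ra") else r.move_straight)(np.array(p),quat(0)); r.hold(.15); snap("wrist",tag)
print(r.read_state()["time_s"])
E
```

```text
5.4833
```

View pics/kb.png

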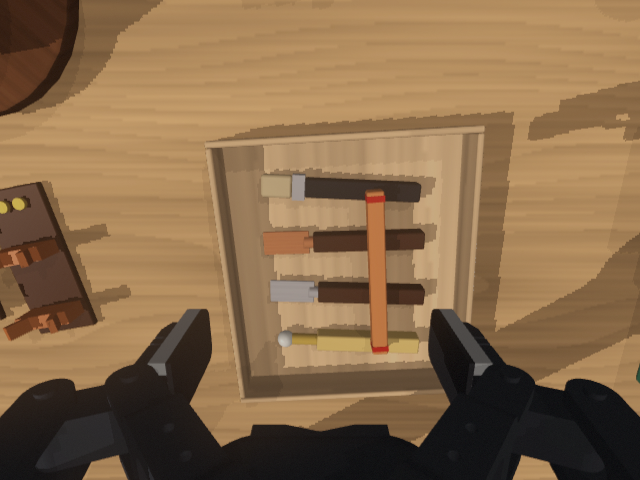

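View pics/ra.png

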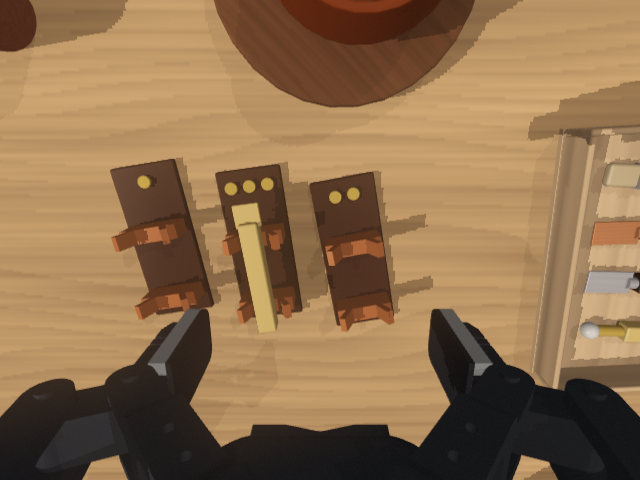

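The crate view kb shows the stick from (375,198) to (379,350), the copper handle at (368,240), and its blade at (286,242). View ra shows cradle one with its stud at (144,182) and rests at rows 235/300, and cradle two with studs at (335,197) and (353,194) and rests at (355,247)/(365,315). Next I'll get metric fits from masks plus both wrist views.

```bash
cat > m.py <<'E'
from h import *
def cloud(c):
    v,u=np.mgrid[:480,:640]; K,R,t=c["K"],c["R"],c["t"]
    P=np.stack([u,v,np.ones_like(u)],-1)@np.linalg.inv(K).T*c["d"][...,None]
    return (P-t)@R
def rect(P):
    (cx,cy),(w,h),a=cv2.minAreaRect((P[:,:2]*1000).astype(np.float32))
    if w<h:a+=90;w,h=h,w
    return round(cx,1),round(cy,1),round(w,1),round(h,1),round((a+90)%180-90,1)
def big(m):
    n,l,s,_=cv2.connectedComponentsWithStats(m.astype(np.uint8)); return l==1+np.argmax(s[1:,4])
E
python3 - <<'E'
from m import *
V={k:dict(np.load(k+".npz")) for k in("ka","kb","ra","rb")}
def cen(m): v,u=np.nonzero(m); return np.array([u.mean(),v.mean()])
S={}
for k in("ka","kb"):
    c=V[k];P=cloud(c);h,s,v=cv2.split(cv2.cvtColor(c["im"],cv2.COLOR_RGB2HSV)); z=P[...,2];x,y=P[...,0],P[...,1]
    box=(x>.42)&(x<.62)&(y>-.36)&(y<-.16)
    red=box&((h<12)|(h>170))&(s>120)&(z>.028); st=big(red); zt=np.percentile(z[st],80); top=st&(z>zt-.004)
    print(k,"stick zt",zt.round(4),rect(P[top]))
    dk=box&(v<110)&(z>.015)&(z<.03)&~st; n,l,a,ce=cv2.connectedComponentsWithStats(dk.astype(np.uint8))
    for i in range(1,n):
        if a[i,4]>120:
            q=P[l==i];print("  dark",np.median(q,0).round(4),rect(q),a[i,4],np.median(c["im"][l==i],0))
    bl=box&(h>5)&(h<14)&(s>100)&(z>.008)&(z<.022)&(y>-.235)&(y<-.17)&(abs(x-.545)<.03);bl=big(bl);print("  blade",np.median(P[bl],0).round(4),rect(P[bl]))
    band=st&((h<5)|(h>172))&(s>200);n,l,a,ce=cv2.connectedComponentsWithStats(band.astype(np.uint8));
    S[k]=dict(st=cen(top),bl=cen(bl)); print("  bands",[(ce[i].round(1),a[i,4]) for i in range(1,n) if a[i,4]>30])
for n in("st","bl"):print("tri",n,tri(S["ka"][n],V["ka"],S["kb"][n],V["kb"]).round(4))
T={}
for k in("ra","rb"):
    c=V[k];P=cloud(c);h,s,v=cv2.split(cv2.cvtColor(c["im"],cv2.COLOR_RGB2HSV));z=P[...,2];x,y=P[...,0],P[...,1]
    for n,(a,b) in dict(c1=(.21,.31),c2=(.02,.115),c3=(.12,.2)).items():
        box=(x>.44)&(x<.66)&(y>a)&(y<b)
        q=box&(z>.046)&(z<.06)&(h<14)&(s>120)
        print(k,n,"horns",rect(P[q]) if q.sum()>20 else None,q.sum(),"zmax",np.percentile(z[box],99.5).round(4))
        w=box&(z>.027)&(z<.038)&(h<14)&(s>120);print("   notchz",np.median(z[w]).round(4),w.sum())
        g=box&(h>20)&(h<32)&(s>140)&(v>100)&(z<.03)&(z>.004);nn,l,aa,ce=cv2.connectedComponentsWithStats(g.astype(np.uint8))
        L=[ce[i] for i in range(1,nn) if aa[i,4]>30]; T[k,n]=L; print("   studs",[atdepth(e,c).round(4) for e in L])
        d=box&(z<.013)&(z>.004)&(v<110);print("   board",rect(P[big(d)]))
for n in("c1","c2"):
    for e,f in zip(T["ra",n],T["rb",n]):print("tri stud",n,tri(e,V["ra"],f,V["rb"]).round(4))
E
```

```text
ka stick zt 0.0412 (593.2, -271.8, 16.5, 7.7, -87.7)
  dark [ 0.5999 -0.2572  0.0242] (599.5, -261.0, 110.9, 22.9, 88.5) 2056 [65. 52. 44.]
  dark [ 0.5479 -0.2399  0.0242] (546.6, -237.7, 54.9, 17.5, -88.0) 934 [83. 54. 38.]
  dark [ 0.5494 -0.3026  0.0243] (548.2, -302.6, 41.7, 17.9, -89.5) 791 [80. 52. 36.]
  dark [ 0.4924 -0.2439  0.0241] (491.0, -240.4, 57.5, 17.4, 88.9) 869 [81. 53. 37.]
  dark [ 0.491  -0.3072  0.0242] (489.4, -306.3, 45.6, 22.3, 78.6) 744 [72. 49. 33.]
  dark [ 0.4417 -0.2451  0.018 ] (441.7, -245.7, 51.1, 2.0, 87.1) 137 [107.  85.  50.]
  blade [ 0.5453 -0.1904  0.0169] (544.7, -191.7, 43.4, 24.2, -88.5)
  bands []
kb stick zt 0.0413 (592.8, -271.5, 16.4, 7.7, -89.1)
  dark [ 0.5995 -0.2567  0.0242] (598.1, -261.7, 109.1, 18.0, 86.9) 2042 [62. 50. 42.]
  dark [ 0.5477 -0.241   0.0242] (546.5, -240.7, 54.0, 17.5, -87.9) 1001 [79. 52. 36.]
  dark [ 0.5494 -0.304   0.0243] (548.1, -304.5, 38.8, 18.3, -87.2) 739 [78. 51. 35.]
  dark [ 0.4926 -0.245   0.0241] (490.7, -243.3, 56.7, 17.2, 88.8) 918 [78. 50. 35.]
  dark [ 0.4905 -0.3087  0.0242] (488.5, -309.1, 38.8
[... 903 characters left out ...]
 c1 horns (513.7, 266.1, 84.1, 51.9, 9.1) 556 zmax 0.3268
   notchz 0.0343 1214
   studs [array([0.5959, 0.2789, 0.0121])]
   board (534.2, 268.9, 158.1, 63.5, 9.1)
rb c2 horns (500.5, 69.6, 84.2, 51.7, 10.8) 458 zmax 0.0522
   notchz 0.0343 1178
   studs [array([0.5836, 0.0761, 0.012 ]), array([0.5801, 0.0939, 0.0119])]
   board (522.2, 73.8, 155.4, 64.7, 10.5)
rb c3 horns (508.7, 167.2, 84.1, 52.2, 7.4) 577 zmax 0.327
   notchz 0.0343 535
   studs [array([0.5935, 0.1598, 0.0126]), array([0.5913, 0.1777, 0.0124]), array([0.5889, 0.1952, 0.0123])]
   board (529.5, 169.5, 163.3, 59.5, 0.4)
tri stud c1 [0.5959 0.2789 0.0124]
tri stud c2 [0.5837 0.076  0.0119]
tri stud c2 [0.5801 0.0936 0.011 ]
```

Cradles check out: stud distances, the 84 mm rest span and the 34 mm notch height all match, and the copper handle's centre is near (0.547,-0.271) with its top at 24 mm. The stick mask only caught a band, so I'll loosen it.

```bash
python3 - <<'E'
from m import *
C={}
for k in("ka","kb"):
    c=dict(np.load(k+".npz"));P=cloud(c);h,s,v=cv2.split(cv2.cvtColor(c["im"],cv2.COLOR_RGB2HSV)); z=P[...,2];x,y=P[...,0],P[...,1]
    st=big((x>.42)&(x<.62)&(y>-.34)&(y<-.2)&((h<17)|(h>170))&(s>90)&(z>.033)&(z<.05)); top=st&(z>.037)
    print(k,rect(P[top]),np.percentile(z[top],[5,50,95]).round(4),st.sum(),h[300,378],s[300,378])
    (cu,_,_)=cv2.minAreaRect(np.argwhere(top)[:,::-1].astype(np.float32)); C[k]=(np.array(cu),c)
print("tri",tri(*C["ka"],*C["kb"]).round(4))
for p,y in(((.516,-.28,.04),0),((.514,.266,.05),.16),((.547,-.265,.034),np.pi/2+.03),((.5,.07,.06),.185),((.514,.266,.2),.16)):
    q=r.solve_ik(np.array(p),quat(y));print(p,None if q is None else np.round(q,2))
E
```

```text
ka (514.9, -277.5, 170.3, 16.7, 4.1) [0.0389 0.0404 0.0416] 2795 17 98
kb (515.3, -277.2, 169.7, 16.7, 4.2) [0.0388 0.0404 0.0416] 2819 13 163
tri [ 0.5192 -0.2772  0.0343]
(0.516, -0.28, 0.04) [-0.63  0.64  1.56 -0.    0.94  0.94]
(0.514, 0.266, 0.05) [ 0.35  0.62  1.58 -0.    0.95  1.76]
(0.547, -0.265, 0.034) [-0.58  0.68  1.5  -0.    0.96 -0.61]
(0.5, 0.07, 0.06) [-0.01  0.5   1.78 -0.    0.86  1.37]
(0.514, 0.266, 0.2) [ 0.35  0.46  1.4  -0.    1.29  1.76]
```

```bash
python3 - <<'E'
from m import *
yaw=np.radians(4.15); u=np.array([np.cos(yaw),np.sin(yaw),0]); off=.004
g=np.array([.5151,-.2774,0])+off*u
r.reach(g+[0,0,.15],quat(yaw)); command_gripper(.05,40)
hit=r.move_straight(g+[0,0,.039],speed=.1,max_force=8); s=r.read_state(); print("down",hit,s["eef_pos"].round(4),s["contact_force"].round(1))
command_gripper(0,40); s=r.read_state(); print("grip",s["grip_width"],s["grip_force"])
r.move_straight(g+[0,0,.16],speed=.15); s=r.read_state(); print("lift",s["grip_width"],s["grip_force"],s["time_s"])
yc=np.radians(9.15); uc=np.array([np.cos(yc),np.sin(yc),0]); p=np.array([.5139,.266,0])+off*uc
r.reach(p+[0,0,.17],quat(yc)); r.hold(.2); snap("wrist","held1"); s=r.read_state();print(s["grip_width"],s["time_s"])
c=dict(np.load("held1.npz"));P=cloud(c);h,sa,v=cv2.split(cv2.cvtColor(c["im"],cv2.COLOR_RGB2HSV)); z=P[...,2]
m=(z>.13)&(z<.2)&(np.hypot(P[...,0]-p[0],P[...,1]-p[1])<.11)&((h<17)|(h>170))&(sa>90)
m=big(m); print(rect(P[m]),np.percentile(z[m],[5,50,95]).round(4),m.sum())
E
```

```text
down False [ 0.5195 -0.2774  0.0397] [-0.1 -0.3  0.4]
grip -0.0002323243454494709 0.0
lift 0.0003047062435496177 0.0 10.475
-0.0003992882492962045 12.6917
(522.9, 277.3, 6.3, 1.9, -87.2) [0.19   0.1944 0.1984] 166
```

View pics/held1.png

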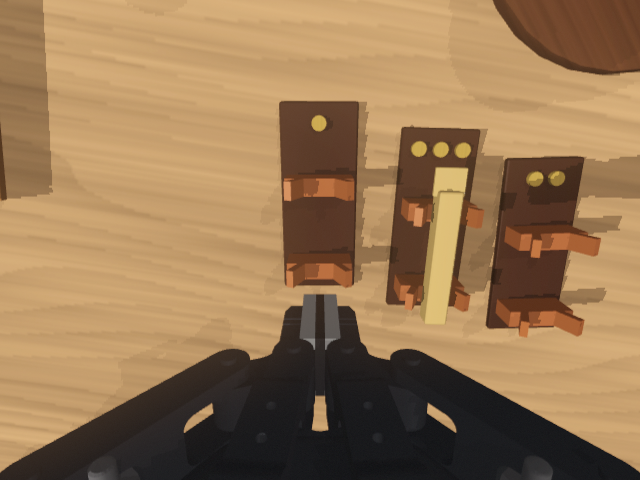

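The fingers closed on nothing: grip width is 0 and the held1 picture shows empty jaws at (320,310) over cradle one, so the stick was missed. I'll look at the crate before retrying.

```bash
python3 - <<'E'
from m import *
r.reach(np.array([.58,-.25,.22]),quat(0)); command_gripper(.05); r.hold(.15); snap("wrist","k2")
k="k2";c=dict(np.load(k+".npz"));P=cloud(c);h,s,v=cv2.split(cv2.cvtColor(c["im"],cv2.COLOR_RGB2HSV)); z=P[...,2];x,y=P[...,0],P[...,1]
st=big((x>.42)&(x<.62)&(y>-.36)&(y<-.18)&((h<17)|(h>170))&(s>90)&(z>.028)&(z<.06)); print(rect(P[st]),np.percentile(z[st],[5,50,95]).round(4),st.sum(),r.read_state()["time_s"])
E
```

```text
(515.1, -277.2, 170.2, 16.3, 4.1) [0.0386 0.0404 0.0416] 2767 15.3167
```

View pics/k2.png

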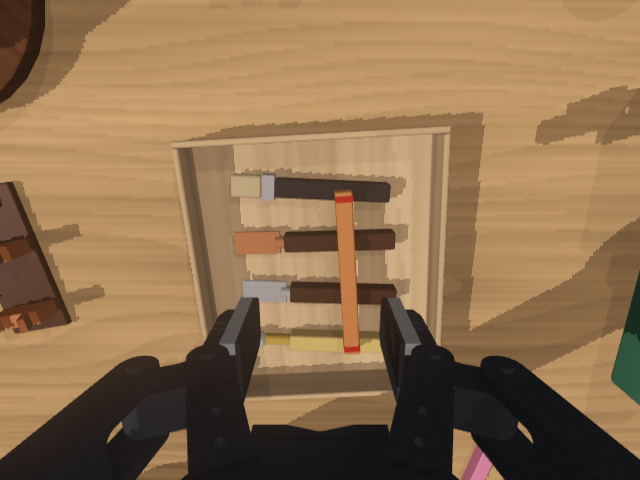

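Stick is untouched at its old pose (345,200)–(352,350), so the fingers closed without contact. I'll check where the fingertips really are in the tool frame.

```bash
python3 - <<'E'
from m import *
M=optics.camera_model("wrist")["tool_from_camera"]; K=optics.camera_model("wrist")["K"]
for k in("held1","k2","kb"):
    c=dict(np.load(k+".npz")); v,u=np.mgrid[:480,:640]
    P=np.stack([u,v,np.ones_like(u)],-1)@np.linalg.inv(K).T*c["d"][...,None]; T=P@M[:3,:3].T+M[:3,3]
    m=(c["d"]>.02)&(c["d"]<.24)&(v>150); f=T[m]; t=f[f[:,2]>f[:,2].max()-.003]
    print(k,"tip z",np.percentile(f[:,2],[50,90,99,100]).round(4),"x",t[:,0].min().round(3),t[:,0].max().round(3),"y",np.sort(t[:,1])[[0,-1]].round(3))
s=r.read_state(); print(s["eef_pos"],s["eef_rot"],quat(0),s["grip_width"])
snap("side","side2"); K,R,t=model("side"); c=dict(K=K,R=R,t=t)
print("TCP in side px",proj(s["eef_pos"],c),"tip",proj(s["eef_pos"]-[0,0,.025],c))
E
python3 -c "
import cv2;i=cv2.imread('pics/side2.png')[60:320,180:480];cv2.imwrite('pics/side2c.png',cv2.resize(i,None,fx=2,fy=2))"
```

```text
held1 tip z [-0.0863 -0.0613 -0.0261 -0.0146] x 0.009 0.011 y [-0.006  0.006]
k2 tip z [-0.0857 -0.0552 -0.0247 -0.0148] x -0.01 0.008 y [-0.025  0.025]
kb tip z [-0.0857 -0.0552 -0.0319 -0.0257] x -0.012 0.01 y [-0.043  0.049]
[ 0.58000089 -0.25005815  0.22001302] [ 9.99999999e-01 -3.79106533e-05  2.78600335e-05  9.50002627e-06] [1. 0. 0. 0.] 0.04991215436756661
TCP in side px [306.17966657 135.9816452 ] tip [306.30877852 145.57073694]
```

View pics/side2c.png

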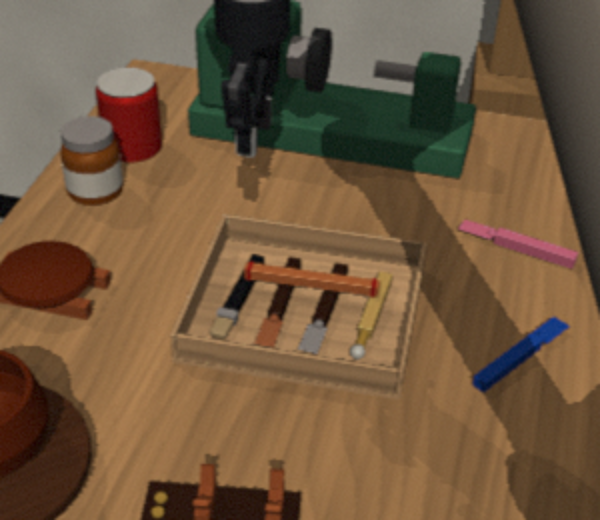

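The wrist depth puts the fingertips near tool z −0.015 and the side view puts them near 0 (tip at full-frame pixel (303,136), against 145.6 predicted), so they are well short of the stated +0.025. I'll calibrate that directly with a gentle touch on bare table.

```bash
python3 - <<'E'
from m import *
p=np.array([.55,-.05,0]); r.reach(p+[0,0,.1],quat(0)); command_gripper(.018); r.hold(.1)
r.move_straight(p+[0,0,.03],speed=.1,max_force=5)
print(r.read_state()["eef_pos"][2])
hit=r.move_straight(p+[0,0,-.03],speed=.025,max_force=4); s=r.read_state(); print(hit,s["eef_pos"].round(4),s["contact_force"].round(1),s["grip_width"])
snap("side","touch")
r.move_straight(p+[0,0,.12],speed=.15); print(r.read_state()["time_s"])
E
```

```text
0.030487556033780193
True [ 0.55   -0.05   -0.0124] [-1.3  0.2  5.2] 0.018221903912478785
20.3083
```

Touch gives tip = TCP z + 0.0124 at 18 mm opening, consistent with the wrist depth, so I'll use that and retry.

```bash
cat > pick.py <<'E'
from m import *
TE=.0124  # measured: fingertip height = TCP z + TE
def pick(g,yaw,tipz,op=.045):
    r.reach(g+[0,0,.12],quat(yaw)); command_gripper(op,40)
    hit=r.move_straight(g+[0,0,tipz-TE],speed=.1,max_force=8); s=r.read_state(); print("down",hit,s["eef_pos"].round(4),s["contact_force"].round(1)); z=s["eef_pos"][2]
    command_gripper(0,40); s=r.read_state(); print("grip",s["grip_width"],s["grip_force"])
    if s["grip_width"]>.01: r.move_straight(g+[0,0,.12],speed=.12)
    s=r.read_state(); print("lift",s["grip_width"],s["grip_force"],s["time_s"]); return z
E
python3 - <<'E'
from pick import *
yaw=np.radians(4.15); u=np.array([np.cos(yaw),np.sin(yaw),0]); off=.004
z=pick(np.array([.5151,-.2774,0])+off*u,yaw,.015); print(z)
if r.read_state()["grip_width"]>.01:
    yc=np.radians(9.15); uc=np.array([np.cos(yc),np.sin(yc),0]); p=np.array([.5139,.266,0])+off*uc
    r.reach(p+[0,0,.13],quat(yc)); r.hold(.1); snap("wrist","held2"); s=r.read_state();print(s["grip_width"],s["time_s"])
    c=dict(np.load("held2.npz"));P=cloud(c);h,sa,v=cv2.split(cv2.cvtColor(c["im"],cv2.COLOR_RGB2HSV)); zz=P[...,2]
    m=big((zz>.13)&(zz<.2)&(np.hypot(P[...,0]-p[0],P[...,1]-p[1])<.11)&((h<17)|(h>170))&(sa>90)); print(rect(P[m]),np.percentile(zz[m],[5,50,95]).round(4),m.sum())
E
```

```text
down False [ 0.5195 -0.2774  0.0033] [ 0.8  0.7 -0.9]
grip 0.015502536638028842 39.557045102119446
lift 0.015259497426431769 38.95016133785248 24.4167
0.0032839848536669186
0.01512999872260431 26.5333
(539.1, 269.1, 119.9, 18.3, 8.9) [0.1657 0.167  0.1682] 15408
```

Stick is held, with its pose as expected: yaw 8.9°, end at 0.599, top at TCP+37 mm. Placing it now.

```bash
python3 - <<'E'
from pick import *
yc=np.radians(9.15); p=np.array([.5139,.266,0])+.004*np.array([np.cos(yc),np.sin(yc),0])
r.move_straight(p+[0,0,.03],speed=.12)
hit=r.move_straight(p+[0,0,.0115],speed=.03,max_force=4); s=r.read_state(); print(hit,s["eef_pos"].round(4),s["contact_force"].round(1))
command_gripper(.03); command_gripper(.045); r.hold(.1)
r.move_straight(p+[0,0,.14],speed=.15); r.hold(.1); snap("wrist","pl1"); print(r.read_state()["time_s"])
c=dict(np.load("pl1.npz"));P=cloud(c);h,sa,v=cv2.split(cv2.cvtColor(c["im"],cv2.COLOR_RGB2HSV)); zz=P[...,2]
m=big((zz>.0455)&(zz<.06)&(np.hypot(P[...,0]-p[0],P[...,1]-p[1])<.11)&((h<17)|(h>170))&(sa>90)); print(rect(P[m]),np.percentile(zz[m],[5,50,95]).round(4),m.sum())
snap("top","pl1t")
E
```

```text
True [0.5176 0.2665 0.0132] [-1.3 -0.7  3.8]
29.9083
(513.4, 266.1, 169.5, 16.3, 9.1) [0.049  0.0503 0.0514] 5534
```

View pics/pl1.png

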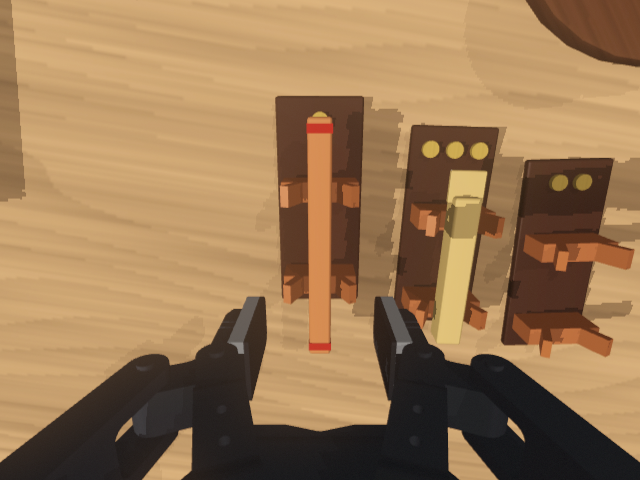

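The stick lies in both notches from (319,125) to (319,348): centre (513.4,266.1), yaw 9.1°, top at 50 mm. Next I'll measure the uncovered copper handle, gated on its known size, and pick it.

```bash
python3 - <<'E'
from pick import *
D=[]
C={}
for k,p in dict(q1=(.60,-.25,.20),q2=(.60,-.2,.20)).items():
    (r.reach if k=="q1" else r.move_straight)(np.array(p),quat(0)); r.hold(.1); snap("wrist",k)
    c=dict(np.load(k+".npz"));P=cloud(c);h,s,v=cv2.split(cv2.cvtColor(c["im"],cv2.COLOR_RGB2HSV)); z=P[...,2];x,y=P[...,0],P[...,1]
    reg=(abs(x-.547)<.025)&(y>-.36)&(y<-.14)
    m=big(reg&(v<110)&(z>.022)&(z<.03)); b=big(reg&(h>5)&(h<15)&(s>100)&(z>.010)&(z<.021)&(y>-.225))
    R=rect(P[m]); B=rect(P[b]); D.append(R); print(k,R,np.median(z[m]).round(4),"blade",B,np.median(z[b]).round(4),y[b].max())
    C[k]=(np.array(cv2.minAreaRect(np.argwhere(m)[:,::-1].astype(np.float32))[0]),c)
print("tri",tri(*C["q1"],*C["q2"]).round(4))
R=np.mean(D,0); print(R)
ang=np.radians(D[0][4]%180) # toward +y
print(ang)
if abs(R[2]-110)<6 and abs(R[3]-18)<3:
    g=np.array([R[0],R[1],0])/1000+.006*np.array([np.cos(ang),np.sin(ang),0]); print("zg",pick(g,ang,.0095,.042),g)
E
```

```text
q1 (547.3, -269.3, 109.5, 17.4, -88.4) 0.0244 blade (544.5, -194.7, 60.9, 24.4, -89.3) 0.017 -0.16410801612501663
q2 (547.2, -269.0, 109.2, 17.6, -88.5) 0.0244 blade (544.7, -194.6, 60.9, 24.0, -87.9) 0.017 -0.16414302493592028
tri [ 0.5464 -0.2698  0.0203]
[ 547.25 -269.15  109.35   17.5   -88.45]
1.5987215948268059
down False [ 0.5475 -0.2634 -0.0022] [ 0.4  0.1 -0.6]
grip 0.01674765336782519 39.68157470226288
lift 0.01724689447224157 39.04231309890747 37.275
zg -0.0021617177432271054 [ 0.54708247 -0.26315234  0.        ]
```

```bash
python3 - <<'E'
from pick import *
yc=np.radians(10.6); p=np.array([.5005,.0697,0])+.006*np.array([np.cos(yc),np.sin(yc),0])
r.reach(p+[0,0,.13],quat(yc)); r.hold(.1); snap("wrist","held3"); s=r.read_state();print(s["grip_width"],s["time_s"])
c=dict(np.load("held3.npz"));P=cloud(c);h,sa,v=cv2.split(cv2.cvtColor(c["im"],cv2.COLOR_RGB2HSV)); z=P[...,2]
L=(P-p)[...,:2]@np.array([np.cos(yc),np.sin(yc)]); near=(z>.12)&(z<.18)&(np.hypot(P[...,0]-p[0],P[...,1]-p[1])<.13)&(L>.02)
b=big(near&(h>4)&(h<16)&(sa>100)); print("blade",rect(P[b]),np.median(z[b]).round(4),"L",L[b].min(),L[b].max(),"slope",np.polyfit(L[b],z[b],1)[0])
hd=near&(v<110)&(L<.052); print("handle z",np.percentile(z[hd],[50,90]).round(4),rect(P[hd]),"slope",np.polyfit(L[hd],z[hd],1)[0])
E
```

```text
0.017120734308479692 39.15
blade (564.8, 81.3, 78.7, 24.1, 10.6) 0.1493 L 0.020005194212502127 0.0987096542539952 slope -0.12724318846037908
handle z [0.1562 0.1571] (540.4, 76.8, 28.9, 18.1, 10.7) slope -0.05073287767302869
```

View pics/held3.png

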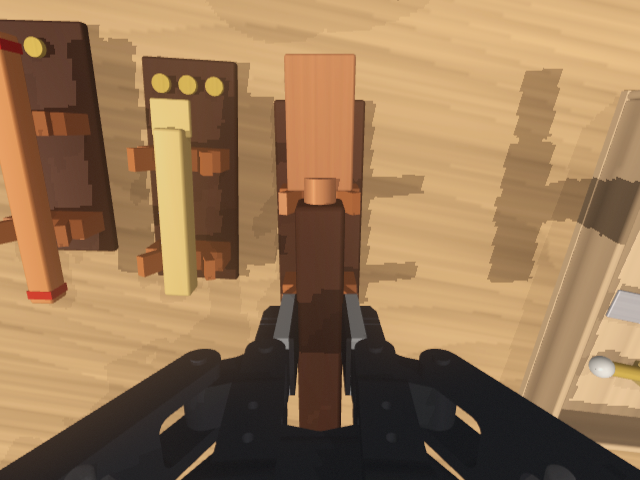

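The copper spatula is held along cradle two, with its blade (320,120) over the studs, tip at the expected 105 mm and a 2–3° nose-down tilt. Lowering it now.

```bash
python3 - <<'E'
from pick import *
yc=np.radians(10.6); d=np.array([np.cos(yc),np.sin(yc),0]); s0=np.array([.5005,.0697,0]); p=s0+.006*d
r.move_straight(p+[0,0,.045],speed=.12)
hit=r.move_straight(p+[0,0,.0245],speed=.03,max_force=6); s=r.read_state(); print(hit,s["eef_pos"].round(4),s["contact_force"].round(1))
command_gripper(.024); r.hold(.2); command_gripper(.045); r.hold(.1)
r.move_straight(p+[0,0,.15],speed=.15); r.hold(.2); snap("wrist","pl2"); print(r.read_state()["time_s"])
c=dict(np.load("pl2.npz"));P=cloud(c);h,sa,v=cv2.split(cv2.cvtColor(c["im"],cv2.COLOR_RGB2HSV)); z=P[...,2]
L=(P-s0)@d; near=(np.hypot(P[...,0]-s0[0],P[...,1]-s0[1])<.12)
m=big(near&(v<120)&(z>.046)&(z<.06)); print("handle",rect(P[m]),np.percentile(z[m],[5,50,95]).round(4),"slope",np.polyfit(L[m],z[m],1)[0],"L",L[m].min(),L[m].max())
b=near&(h>4)&(h<16)&(sa>100)&(z>.034)&(L>.06);print("tip L",L[b].max())
E
```

```text
True [0.5061 0.0708 0.0258] [-0.6 -0.3  4.9]
42.7333
handle (500.5, 70.0, 108.4, 17.9, 11.0) [0.051  0.0523 0.0534] slope -0.0036635202699284728 L -0.054235889246238046 0.05419982835321819
tip L 0.10410153297173357
```

View pics/pl2.png

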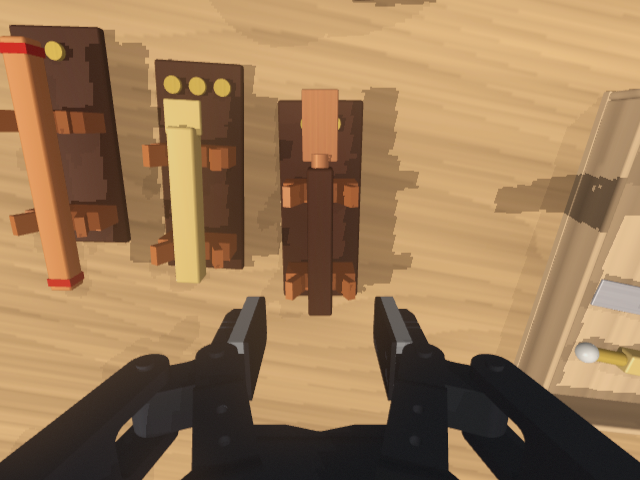

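The handle lies level in both rests at (320,240), with its top at 52 mm and its centre on the seat. The blade (320,125) is over the studs, and the stick and scraper are still in place. Handing in.

```bash
python3 -c "
from workcell import r
print(r.finish_job())"
```

```text
the job is handed in; nothing more can be done
None
```

I laid the cedar stick in cradle one and the copper spatula in cradle two with its blade over the studs, and handed the job in at about 43 s; no verdict came back, and the first try at the stick closed on nothing because the fingertips sit about 37 mm further back than stated.

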